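# Find the rocking corner of a jig plate and press its shim flat

## Task

The jig plate on the grey base rocks on one of its four corners. Press down gently on its corners with the fingertips until you find the one that gives and the plate tips, then press the raised shim tab beside that same corner down until it lies flat, and leave it down with the plate level. Nothing has to be gripped: press no other shim tab, and leave the tools and jars round about where they are.

Things in the scene. Friction and masses are not known exactly. Their poses are not given: they have to be found in the camera images.
- base: grey cast levelling base, 140 (x) x 276 (y) x 12 mm, fixed to the bench; origin at the centre of its underside, z up, x away from the robot, y to the left at yaw 0 (it may be turned up to 0.2 rad)
- plate: aluminium jig plate, 122 (x) x 138 (y) x 8 mm, on a sprung pivot in the middle of the base, over four hidden feet of which one is too short; origin at the centre of its underside, 36 mm above the bench; axes as those of the base. A corner over a good foot is firm (gives under 1 mm). The corner over the short foot goes down 4 to 5 mm under some 4 N, meets its foot, and springs level when let go; the whole plate then tilts about 0.07 rad
- corner_1 (a point): where to press the front left (robot's side, +y) corner of the plate: centre of the top of a round steel boss, 18 mm across and 3 mm high, 47 mm above the bench
- corner_2 (a point): where to press the front right (robot's side, -y) corner of the plate: centre of the top of a round steel boss, 18 mm across and 3 mm high, 47 mm above the bench
- corner_3 (a point): where to press the rear left (away from the robot, +y) corner of the plate: centre of the top of a round steel boss, 18 mm across and 3 mm high, 47 mm above the bench
- corner_4 (a point): where to press the rear right (away from the robot, -y) corner of the plate: centre of the top of a round steel boss, 18 mm across and 3 mm high, 47 mm above the bench
- shim_1 (a joint): steel rocker shim belonging to corner_1, a leaf 20 mm wide sticking out 54 mm on the +y side of the base, hinged 20 mm above the bench on an axis along x of the base, 76 mm from the middle. 0 = tab raised 0.4 rad (23 deg), 0.40 = pressed down flat. Takes about 4 N at the tab end and stays where it is left. At a firm corner it jams at 0.1 to 0.16 or tips the plate
- shim_1_tab (a point): where to press shim_1: top of the round pad (20 mm across) near the end of its tab, 46 mm from the hinge, about 41 mm above the bench when raised and 23 mm when flat
- shim_2 (a joint): steel rocker shim belonging to corner_2, a leaf 20 mm wide sticking out 54 mm on the -y side of the base, hinged 20 mm above the bench on an axis along x of the base, 76 mm from the middle. 0 = tab raised 0.4 rad (23 deg), 0.40 = pressed down flat. Takes about 4 N at the tab end and stays where it is left. At a firm corner it jams at 0.1 to 0.16 or tips the plate
- shim_2_tab (a point): where to press shim_2: top of the round pad (20 mm across) near the end of its tab, 46 mm from the hinge, about 41 mm above the bench when raised and 23 mm when flat
- shim_3 (a joint): steel rocker shim belonging to corner_3, a leaf 20 mm wide sticking out 54 mm on the +y side of the base, hinged 20 mm above the bench on an axis along x of the base, 76 mm from the middle. 0 = tab raised 0.4 rad (23 deg), 0.40 = pressed down flat. Takes about 4 N at the tab end and stays where it is left. At a firm corner it jams at 0.1 to 0.16 or tips the plate
- shim_3_tab (a point): where to press shim_3: top of the round pad (20 mm across) near the end of its tab, 46 mm from the hinge, about 41 mm above the bench when raised and 23 mm when flat
- shim_4 (a joint): steel rocker shim belonging to corner_4, a leaf 20 mm wide sticking out 54 mm on the -y side of the base, hinged 20 mm above the bench on an axis along x of the base, 76 mm from the middle. 0 = tab raised 0.4 rad (23 deg), 0.40 = pressed down flat. Takes about 4 N at the tab end and stays where it is left. At a firm corner it jams at 0.1 to 0.16 or tips the plate
- shim_4_tab (a point): where to press shim_4: top of the round pad (20 mm across) near the end of its tab, 46 mm from the hinge, about 41 mm above the bench when raised and 23 mm when flat
- slip_stone: brown slip stone, 12x37x9 mm, loose, lying on the left end of the base between two shim tabs; a bystander, origin at the centre of its underside
- dial_holder: brass dial holder with a white dial, 41 mm across, 6 mm high, loose, on the right end of the base between two shim tabs; a bystander, origin at the centre of its underside
- bench_block: black steel block, 44x66x22 mm, loose, on the bench in front of the base; a bystander, origin at the centre of its underside
- sample_jar: white-lidded sample jar, 46 mm across, 58 mm high, loose, left of the base; a bystander, origin at the centre of its underside
- hammer: small watch hammer with a thin wooden handle, 174 mm long, loose, at the left; a bystander, origin at the centre of its underside
- puffer: red rubber air puffer, 42x88x42 mm, loose, at the right; a bystander, origin at the centre of its underside
- enamel_jar: white-lidded jar, 42 mm across, 58 mm high, loose, at the right; a bystander, origin at the centre of its underside

How it is judged (in metres and radians):
On the way:
1. the plate is rocked: it tips by more than 0.03 rad while no shim has been pressed yet (all below 0.07) (angle between plate's own z axis and vertical above 0.03 rad and value of joint each of shim_1, shim_2, shim_3, shim_4 below 0.07 rad), for 0.1 s.
At the end, for the whole second after the job is handed in: one shim lies flat (joint above 0.35 of 0.40), the other three are still raised (below 0.07), and the plate is level (within 0.02 rad); only the short foot's shim can go flat with the plate level (((value of joint shim_1 above 0.35 rad and value of joint each of shim_2, shim_3, shim_4 below 0.07 rad) or (value of joint shim_2 above 0.35 rad and value of joint each of shim_1, shim_3, shim_4 below 0.07 rad) or (value of joint shim_3 above 0.35 rad and value of joint each of shim_1, shim_2, shim_4 below 0.07 rad) or (value of joint shim_4 above 0.35 rad and value of joint each of shim_1, shim_2, shim_3 below 0.07 rad)) and angle between plate's own z axis and vertical below 0.02 rad); the robot touches nothing.
It fails at once if the plate is pressed with more than 45 N (contact force between the fingers and plate above 45 N).
It fails at once if two shims have been pressed (value of joint each of shim_1, shim_2 above 0.07 rad or value of joint each of shim_1, shim_3 above 0.07 rad or value of joint each of shim_1, shim_4 above 0.07 rad or value of joint each of shim_2, shim_3 above 0.07 rad or value of joint each of shim_2, shim_4 above 0.07 rad or value of joint each of shim_3, shim_4 above 0.07 rad).
It fails at once if a bystander was lifted or shifted by more than 25 mm (distance of any of slip_stone, dial_holder, bench_block, sample_jar, hammer, puffer, enamel_jar from where it was at the start of the episode above 0.025 m).
It also fails if it takes over 54 s, if anything falls off the work surface, if the arm or the gripper's body presses on something with over 40 N, if the wrist force passes 120 N, or if a joint passes its speed limit or range.

## Robot

A 6-joint arm with a two-finger parallel gripper is mounted at the origin on a cart in front of the work surface, level with it; the furniture and walls round the work are solid. World frame = base frame: x ahead of the robot, y to its left, z up, the work surface at z = 0. Lengths are in m, angles in degrees, forces in N, time in s.
With the tool pointing down it reaches from about 0.4 to 0.825 m from the base axis. Payload 7 kg.
Tool frame: the origin (TCP) lies midway between the tips of the shut fingers; the grasp point (between the pads) lies 19 mm behind it (r.grasp_offset is the distance from the TCP to the grasp point, in m); z points along the fingers, x is the direction in which the jaws open and shut, and the axes are right-handed (so a half turn about z gives the same grasp; the last joint's range is limited). The gripper opens to 88 mm and grips with 3 to 60 N. Pads are 19 mm wide; open, the fingers measure 130 mm over their backs; the gripper's body (78 mm by 193 mm) begins 47 mm behind the grasp point.
Start: joints at [89.846, 20.546, 0.682, 0, -70.136, -16.507], TCP at [0.194, 0.647, 0.227] pointing down, gripper open.
Joint ranges: [-176.03, 176.03], [-82.01, 121.73], [-58.28, 71.71], [-173.87, 95.51], [-174.79, -0.11], [-173.66, 173.66]. Speed limits (degrees/s): [136.94, 136.94, 172.46, 180, 180, 180].

## Interface

Orientations are given as [roll, pitch, yaw] about the fixed x, y, z axes, in that order (R = Rz(yaw) Ry(pitch) Rx(roll)).
In Python, from plant import r gives the robot as it stands.
- The arm moves only by the tool step_arm, never from a script. Its argument "deltas" is a list of rows, each a list of 7 numbers: the turn, a rotation vector about the tool's x, y, z in rad, then the shift along the tool's x, y, z in mm, then the opening, from -1 (shut) to 1 (fully open), so that 0 is half open. In form: [[ax, ay, az, x, y, z, grip], ...]. A call has 1 to 10 rows; each row shifts and turns the pose as measured when the row begins, along the tool's axes as they then stand; what a row does not reach is not made up. A row lasts 1/10 s, in which the tool goes at most 50 mm and 8.59 degrees, less where a joint would pass 70% of its speed; a pose out of reach is approached as far as the arm can. A call with a gripper value outside its range is refused whole. The fingers move at their own pace and stop on an object; "squeeze" is the grip in N (left out, the last holds). Time passes only in rows, so rows that do not move let the fingers close. It gives the time, the measured TCP pose, the force and the opening at its end, in the units of the state.
- r.get_state(): the state, without advancing time (a new reading comes with each control period).
- r.capture(name): name is "side" or "top"; returns the picture (384x512x3 uint8, red, green, blue); there is no depth.
- r.camera_info(name): a dict with "vertical_fov" (degrees; the focal length in pixels is half the picture's height over the tangent of half this angle, whatever the lens; pixels are square), "cx", "cy" (the principal point, pixels), "k1" (the pictures are not rectified: a ray, as slopes to the right and down, at radius r is drawn at 1 + k1 r^2 times it, then the intrinsics apply), "view" (4x4, takes a point from world to camera coordinates). Camera axes: x right, y down, z forward; pixel columns grow to the right and rows downward; lengths in m; the calibration is good to about 2 mm. A picture is of the moment at which its call begins. camera_info takes no time and is no camera call.
- r.close_job(): hands the job in, once; it reports no verdict.
The state is a dict: "time_s": time; "joints": joint angles; "qd": joint speeds; "joint_torque": joint torques, N m; "tcp_pos": TCP position; "eef_rot": TCP orientation; "contact_force": force on the tool from outside, world axes, zero at the start; "moment": the same for the moment, N m; "gripper_width": finger opening in m.
Only numpy, scipy, OpenCV 4.12 (cv2) and the standard library are available. Lean on these libraries where they do the work, as an engineer would, in place of code of your own. Each camera call takes 0.05 s, during which the arm holds its last target.

## Working session

There is one attempt and no reset: what is moved stays moved. The work goes in short steps, Python scripts to look and compute and a tool call to move; the robot and the scene stay as the last step left them, time stands still between calls to the robot, and variables do not carry over. Pictures are saved under pics/ and viewed, and the job is handed in when it is done.

Besides the shell and the picture viewer there is one more tool, called as name(argument=value, ...), one argument or row to a line, values as JSON. step_arm: Moves the arm, as the interface text tells. Its arguments: {"type":"object","properties":{"deltas":{"type":"array","items":{"type":"array","items":{"type":"number"}}},"squeeze":{"type":"number"}},"required":["deltas"]}

```bash
mkdir -p pics; ls
python3 - <<'E'
from plant import r
import cv2,numpy as np
for n in("top","side"):
    im=r.capture(n); cv2.imwrite(f"pics/{n}0.png",im[:,:,::-1]); c=r.camera_info(n); print(n,{k:(np.round(v,3).tolist()) for k,v in c.items()})
print(r.get_state())
E
```

```text
pics
top {'vertical_fov': 52.271, 'cx': 249.146, 'cy': 187.069, 'k1': -0.041, 'view': [[0.027, -0.999, 0.021, 0.107], [-0.984, -0.031, -0.175, 0.502], [0.175, -0.016, -0.984, 1.224], [0.0, 0.0, 0.0, 1.0]]}
side {'vertical_fov': 48.643, 'cx': 249.441, 'cy': 188.272, 'k1': -0.05, 'view': [[-0.919, -0.394, -0.014, 0.507], [-0.176, 0.441, -0.88, 0.087], [0.353, -0.806, -0.475, 1.602], [0.0, 0.0, 0.0, 1.0]]}
{'time_s': 0.1, 'joints': array([ 8.98461053e+01,  2.05874692e+01,  6.39124626e-01, -1.63590178e-02,
       -7.01364130e+01, -1.65066721e+01]), 'qd': array([-0.12598498, -0.00377478,  0.14809948,  0.04066592, -0.01499202,
        0.07403032]), 'joint_torque': array([-2.35984517e-03, -5.84164023e+01,  2.93752956e+01,  7.01557964e+00,
        1.02195988e-02, -5.52056918e-05]), 'tcp_pos': array([0.19343494, 0.6462339 , 0.22571993]), 'eef_rot': array([-1.79990662e+02, -8.56342424e-02, -1.06666144e+02]), 'contact_force': array([ 0.31623988,  0.03327815, -0.40786672]), 'moment': array([ 0.01755216, -0.01004472, -0.0128796 ]), 'gripper_width': 0.08756612031499932}
```

View pics/top0.png

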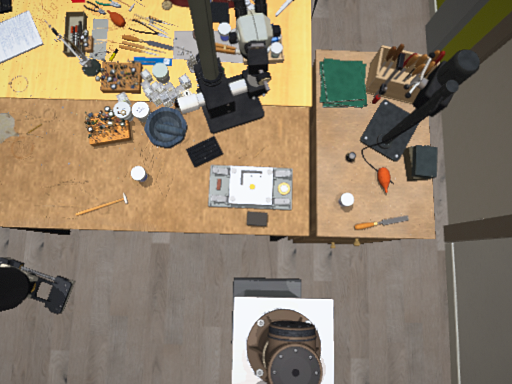

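View pics/side0.png

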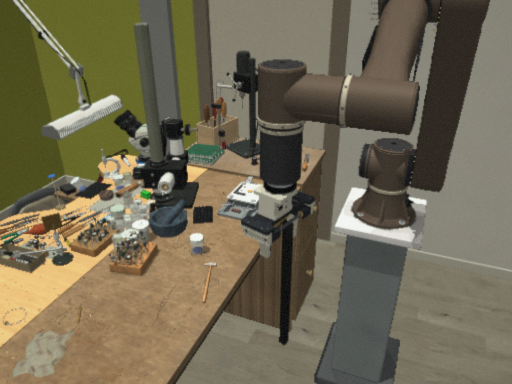

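```bash
cat > h.py <<'E'
import numpy as np,cv2
from plant import r
def K(n):
    c=r.camera_info(n); f=192/np.tan(np.radians(c["vertical_fov"]/2)); return c,f,np.array(c["view"])
def proj(n,P):
    c,f,V=K(n); P=np.atleast_2d(P); q=P@V[:3,:3].T+V[:3,3]; s=q[:,:2]/q[:,2:]
    s=s*(1+c["k1"]*(s**2).sum(1,keepdims=True)); return s*f+[c["cx"],c["cy"]]
def unproj(n,uv,z):
    c,f,V=K(n); d=(np.asarray(uv,float)-[c["cx"],c["cy"]])/f; s=d.copy()
    for _ in range(20): s=d/(1+c["k1"]*(s@s))
    R=V[:3,:3]; o=-R.T@V[:3,3]; w=R.T@np.r_[s,1]; return o+w*(z-o[2])/w[2]
def crop(n,name,x0,y0,x1,y1,k,pts=None):
    im=r.capture(n)[:,:,::-1]; a=cv2.resize(im[y0:y1,x0:x1],None,fx=k,fy=k,interpolation=cv2.INTER_CUBIC)
    if pts is not None:
        for p in proj(n,pts): cv2.circle(a,tuple(int(v) for v in ((p+.5-[x0,y0])*k)),3,(255,0,255),1)
    cv2.imwrite(f"pics/{name}.png",a)
E
python3 - <<'E'
from h import *
crop("top","t1",195,155,307,235,7); crop("side","s1",205,170,285,230,9)
print(unproj("top",(251,187),.04))
E
```

```text
[0.49983538 0.11513853 0.04      ]
```

View pics/t1.png

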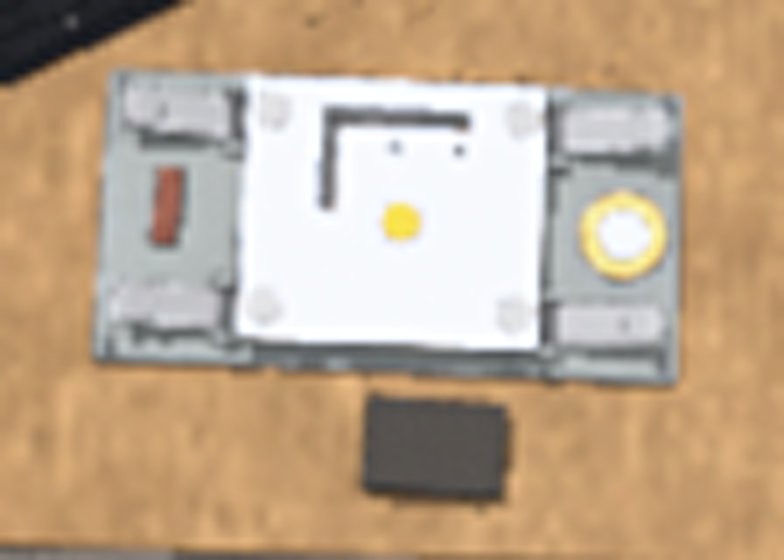

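View pics/s1.png

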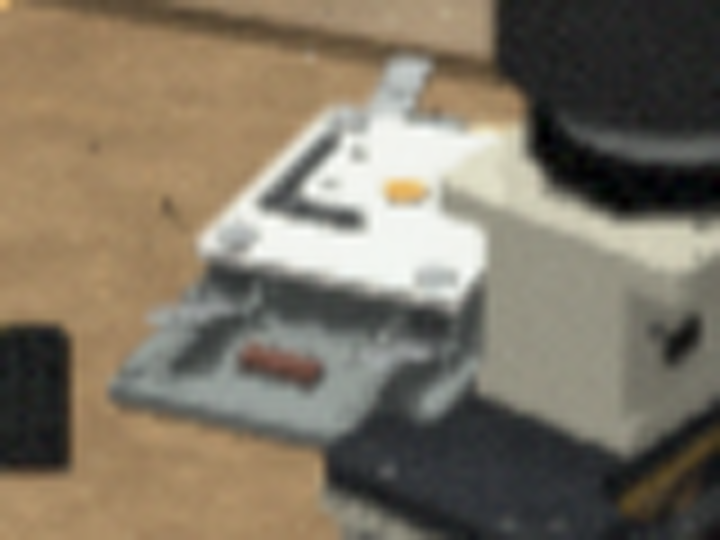

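Run:
```python
from h import *
u=lambda c,z: unproj("top",[195+c[0]/7-.5,155+c[1]/7-.5],z)
B={k:u(c,.047) for k,c in {1:(265,307),2:(513,315),3:(275,110),4:(522,120)}.items()}
for k in B: print(k,B[k].round(4))
m=sum(B.values())/4; print("mid",m)
l=(B[1]+B[3]-B[2]-B[4])/2; f=(B[3]+B[4]-B[1]-B[2])/2
print(np.linalg.norm(l),np.linalg.norm(f),np.degrees([np.arctan2(-l[0],l[1]),np.arctan2(f[1],f[0])]))
Cn=[u(c,.012) for c in [(112,72),(682,95),(677,383),(97,362)]]
b=sum(Cn)/4;print("base",b, [np.linalg.norm(Cn[i]-Cn[(i+1)%4]).round(4) for i in range(4)],
 np.degrees(np.arctan2(-(Cn[0]-Cn[1])[0],(Cn[0]-Cn[1])[1])),np.degrees(np.arctan2(-(Cn[3]-Cn[2])[0],(Cn[3]-Cn[2])[1])))
pc=[u(c,.044) for c in [(246,76),(548,88),(537,350),(237,338)]]
print("plate",sum(pc)/4,[np.linalg.norm(pc[i]-pc[(i+1)%4]).round(4) for i in range(4)])
print("centre",u((402,222),.046))
T={1:(165,303),2:(605,325),3:(180,112),4:(610,128)}
for k in T: print(k,u(T[k],.035))
print("block",u((435,448),.022))
```

```text
1 [0.4597 0.1741 0.047 ]
2 [0.4595 0.0603 0.047 ]
3 [0.5522 0.1727 0.047 ]
4 [0.5511 0.0578 0.047 ]
mid [0.50565074 0.11622802 0.047     ]
0.11432351756573388 0.09208928689794248 [-0.33076266 -1.20492757]
base [0.50519283 0.11596878 0.012     ] [np.float64(0.2731), np.float64(0.139), np.float64(0.2727), np.float64(0.1397)] -0.5188982416292611 -0.37135984897343377
plate [0.5064103  0.11695912 0.044     ] [np.float64(0.1411), np.float64(0.1235), np.float64(0.1378), np.float64(0.1232)]
centre [0.50143569 0.11233487 0.046     ]
1 [0.46195821 0.22068152 0.035     ]
2 [0.45786822 0.01673407 0.035     ]
3 [0.55250775 0.21739225 0.035     ]
4 [0.55128644 0.01560195 0.035     ]
block [0.39975213 0.09367981 0.022     ]
```

```bash
cat >> h.py <<'E'
def plan(tgt,yaw,n,g=-1):
    s=r.get_state(); p=np.array(s["tcp_pos"]); rot=s["eef_rot"]; y=rot[2]; print("t",round(s["time_s"],2),p.round(4),np.round(rot,2),"F",np.round(s["contact_force"],2))
    dy=(yaw-y+180)%360-180; st=(np.array(tgt)-p)/n*1000; a=dy/n
    for i in range(n):
        ps=np.radians(y+a*i); c,sn=np.cos(ps),np.sin(ps)
        print([0,0,round(-np.radians(a),3),round(st[0]*c+st[1]*sn,1),round(st[0]*sn-st[1]*c,1),round(-st[2],1),g])
E
python3 -c "
from h import *
plan([.46,.174,.12],179.5,13)"
```

```text
t 0.2 [0.1935 0.6464 0.226 ] [-1.7999e+02 -6.0000e-02 -1.0666e+02] F [ 0.22  0.09 -0.45]
[0, 0, np.float64(0.099), np.float64(28.9), np.float64(-30.1), np.float64(8.2), -1]
[0, 0, np.float64(0.099), np.float64(25.8), np.float64(-32.8), np.float64(8.2), -1]
[0, 0, np.float64(0.099), np.float64(22.4), np.float64(-35.2), np.float64(8.2), -1]
[0, 0, np.float64(0.099), np.float64(18.9), np.float64(-37.2), np.float64(8.2), -1]
[0, 0, np.float64(0.099), np.float64(15.1), np.float64(-38.9), np.float64(8.2), -1]
[0, 0, np.float64(0.099), np.float64(11.2), np.float64(-40.2), np.float64(8.2), -1]
[0, 0, np.float64(0.099), np.float64(7.1), np.float64(-41.1), np.float64(8.2), -1]
[0, 0, np.float64(0.099), np.float64(3.0), np.float64(-41.6), np.float64(8.2), -1]
[0, 0, np.float64(0.099), np.float64(-1.1), np.float64(-41.7), np.float64(8.2), -1]
[0, 0, np.float64(0.099), np.float64(-5.2), np.float64(-41.4), np.float64(8.2), -1]
[0, 0, np.float64(0.099), np.float64(-9.3), np.float64(-40.7), np.float64(8.2), -1]
[0, 0, np.float64(0.099), np.float64(-13.3), np.float64(-39.5), np.float64(8.2), -1]
[0, 0, np.float64(0.099), np.float64(-17.1), np.float64(-38.0), np.float64(8.2), -1]
```

step_arm(
  deltas=[
    [0,0,0.1,29,-30,8,-1],
    [0,0,0.1,26,-33,8,-1],
    [0,0,0.1,22,-35,8,-1],
    [0,0,0.1,19,-37,8,-1],
    [0,0,0.1,15,-39,8,-1],
    [0,0,0.1,11,-40,8,-1],
    [0,0,0.1,7,-41,8,-1],
    [0,0,0.1,3,-41.5,8,-1],
    [0,0,0.1,-1,-41.5,8,-1],
  ],
)

```text
time_s: 1.1
tcp_pos: [0.3755, 0.3091, 0.1504]
eef_rot: [-180.0, 0.0, -159.8]
contact_force: [0.5, -0.0, 0.1]
gripper_width: 0.0213
```

```bash
python3 -c "
from h import *
plan([.46,.174,.09],179.5,7)"
```

```text
t 1.1 [0.3755 0.3091 0.1504] [-1.7998e+02  3.0000e-02 -1.5979e+02] F [ 0.54 -0.02  0.05]
[0, 0, np.float64(0.052), np.float64(-4.7), np.float64(-22.3), np.float64(8.6), -1]
[0, 0, np.float64(0.052), np.float64(-5.8), np.float64(-22.0), np.float64(8.6), -1]
[0, 0, np.float64(0.052), np.float64(-6.9), np.float64(-21.7), np.float64(8.6), -1]
[0, 0, np.float64(0.052), np.float64(-8.0), np.float64(-21.3), np.float64(8.6), -1]
[0, 0, np.float64(0.052), np.float64(-9.1), np.float64(-20.9), np.float64(8.6), -1]
[0, 0, np.float64(0.052), np.float64(-10.2), np.float64(-20.4), np.float64(8.6), -1]
[0, 0, np.float64(0.052), np.float64(-11.2), np.float64(-19.8), np.float64(8.6), -1]
```

step_arm(
  deltas=[
    [0,0,0.055,-5,-23,9,-1],
    [0,0,0.055,-6,-22,9,-1],
    [0,0,0.055,-7,-22,9,-1],
    [0,0,0.05,-8,-21.5,9,-1],
    [0,0,0.05,-9,-21,9,-1],
    [0,0,0.05,-10,-20,9,-1],
    [0,0,0.05,-11,-20,8,-1],
  ],
)

```text
time_s: 1.8
tcp_pos: [0.4613, 0.1627, 0.0869]
eef_rot: [179.9, 0.1, 178.1]
contact_force: [-0.2, 0.3, -0.0]
gripper_width: 0.0003
```

```bash
python3 -c "
from h import *
plan([.46,.174,.055],179.5,3)"
```

```text
t 1.8 [0.4613 0.1627 0.0869] [1.7991e+02 1.0000e-01 1.7813e+02] F [-0.19  0.35 -0.  ]
[0, 0, np.float64(-0.008), np.float64(0.6), np.float64(3.8), np.float64(10.6), -1]
[0, 0, np.float64(-0.008), np.float64(0.5), np.float64(3.8), np.float64(10.6), -1]
[0, 0, np.float64(-0.008), np.float64(0.5), np.float64(3.8), np.float64(10.6), -1]
```

step_arm(
  deltas=[
    [0,0,-0.008,0.6,4,11,-1],
    [0,0,-0.008,0.5,4,11,-1],
    [0,0,-0.008,0.5,3.5,10,-1],
    [0,0,0,0,0,1.5,-1],
  ],
)

```text
time_s: 2.2
tcp_pos: [0.4602, 0.1729, 0.0505]
eef_rot: [180.0, 0.0, 179.4]
contact_force: [0.3, -0.6, 0.7]
gripper_width: 0.0003
```

```bash
python3 -c "
from h import *
plan([.46,.174,.055],179.5,1)
crop('top','t2',195,155,307,235,7); crop('side','s2',205,170,285,230,9)"
```

```text
t 2.2 [0.4602 0.1729 0.0505] [1.7996e+02 4.0000e-02 1.7938e+02] F [ 0.33 -0.57  0.72]
[0, 0, np.float64(-0.002), np.float64(0.2), np.float64(1.1), np.float64(-4.5), -1]
```

View pics/s2.png

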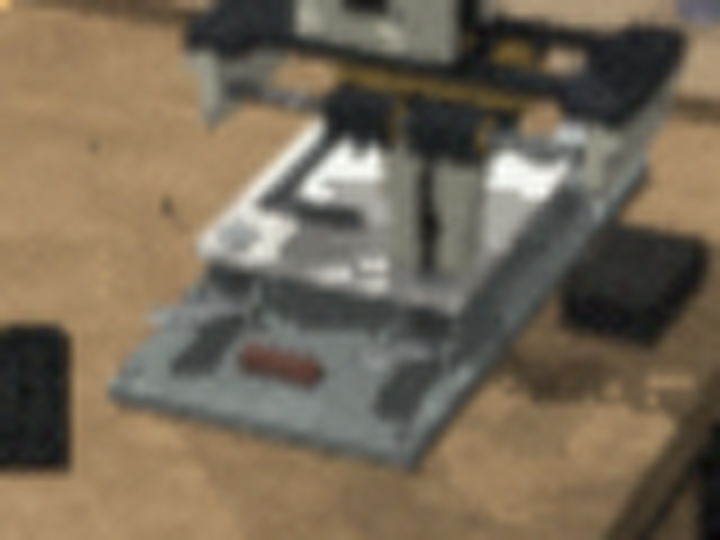

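The fingers stand just over corner_1's boss (tip near crop 430,265), the plate still level. Now press gently.

step_arm(
  deltas=[
    [0,0,0,0,1,2,-1],
    [0,0,0,0,0,1.5,-1],
    [0,0,0,0,0,1,-1],
  ],
)

```text
time_s: 2.6
tcp_pos: [0.4609, 0.1755, 0.0477]
eef_rot: [179.9, 0.2, 179.5]
contact_force: [0.3, 0.2, -1.0]
gripper_width: 0.0002
```

step_arm(
  deltas=[
    [0,0,0,0,0,1.5,-1],
    [0,0,0,0,0,1,-1],
    [0,0,0,0,0,1,-1],
  ],
)

```text
time_s: 2.9
tcp_pos: [0.4609, 0.1758, 0.0446]
eef_rot: [179.8, 0.2, 179.5]
contact_force: [-1.9, 0.4, 3.0]
gripper_width: 0.0005
```

step_arm(
  deltas=[
    [0,0,0,0,0,1.5,-1],
    [0,0,0,0,0,1.5,-1],
  ],
)

```text
time_s: 3.1
tcp_pos: [0.4608, 0.1759, 0.042]
eef_rot: [179.8, 0.2, 179.5]
contact_force: [-6.4, 1.8, 16.2]
gripper_width: 0.0003
```

step_arm(
  deltas=[
    [0,0,0,0,0,0,-1],
  ],
)

```text
time_s: 3.2
tcp_pos: [0.4608, 0.1759, 0.0423]
eef_rot: [179.8, 0.2, 179.5]
contact_force: [-3.6, -0.2, 7.4]
gripper_width: 0.0003
```

```bash
python3 -c "
from h import *
plan([.46,.174,.055],179.5,1)
crop('top','t3',195,155,307,235,7); crop('side','s3',205,170,285,230,9)
a=cv2.imread('pics/s2.png');b=cv2.imread('pics/s3.png');cv2.imwrite('pics/d3.png',np.clip(128+b.astype(int)-a,0,255).astype(np.uint8))"
```

```text
t 3.2 [0.4608 0.1759 0.0423] [179.8    0.21 179.5 ] F [-3.62 -0.2   7.42]
[0, 0, np.float64(-0.0), np.float64(0.8), np.float64(-1.9), np.float64(-12.7), -1]
```

View pics/s3.png

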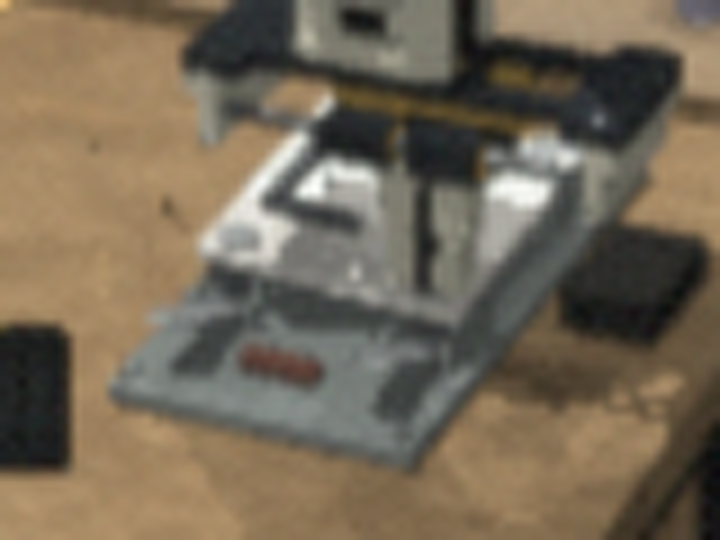

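View pics/d3.png

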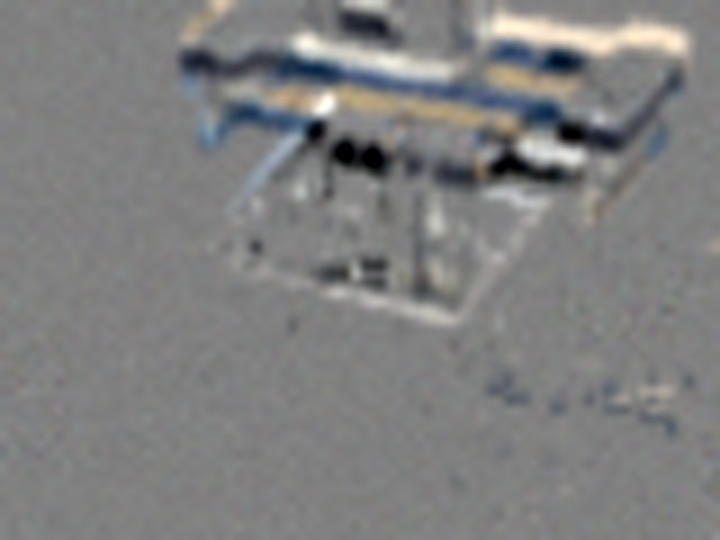

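Corner_1 gave about 5 mm softly, then met its foot, and the difference picture shows the front-left edge (crop 460,320) lowered and the rear edge raised. Corner_1 is the short one. Lift and go to shim_1.

step_arm(
  deltas=[
    [0,0,0,0,0,-8,-1],
    [0,0,0,0,0,-12,-1],
    [0,0,0,0,10,-10,-1],
    [0,0,0,0,20,0,-1],
    [0,0,0,0,20,0,-1],
    [0,0,0,0,10,0,-1],
    [0,0,0,0,0,0,-1],
  ],
)

```text
time_s: 4.0
tcp_pos: [0.4625, 0.2398, 0.0762]
eef_rot: [179.7, 0.4, 179.4]
contact_force: [-0.1, 0.2, -0.0]
gripper_width: 0.0004
```

```bash
python3 -c "
from h import *
plan([.461,.236,.046],179.5,2)
crop('top','t4',195,155,307,235,7); crop('side','s4',205,170,285,230,9)"
```

```text
t 4.0 [0.4625 0.2398 0.0762] [179.69   0.36 179.43] F [-0.12  0.15 -0.04]
[0, 0, np.float64(-0.001), np.float64(0.7), np.float64(-1.9), np.float64(15.1), -1]
[0, 0, np.float64(-0.001), np.float64(0.7), np.float64(-1.9), np.float64(15.1), -1]
```

View pics/s4.png

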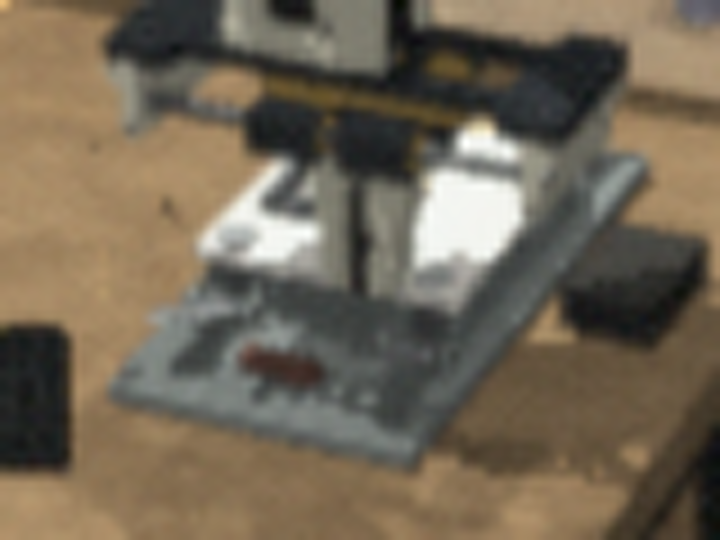

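The plate sprang back level; the fingers hang above the front-left tab (tip near crop 365,295).

step_arm(
  deltas=[
    [0,0,0,1,-2,14,-1],
    [0,0,0,1,-2,13,-1],
    [0,0,0,0,0,3,-1],
    [0,0,0,0,0,2,-1],
  ],
)

```text
time_s: 4.5
tcp_pos: [0.4598, 0.2321, 0.0434]
eef_rot: [179.7, 0.3, 179.3]
contact_force: [-0.1, 0.1, 0.2]
gripper_width: 0.0004
```

step_arm(
  deltas=[
    [0,0,0,0,0,2,-1],
    [0,0,0,0,0,2,-1],
    [0,0,0,0,0,2,-1],
    [0,0,0,0,0,2,-1],
  ],
)

```text
time_s: 4.9
tcp_pos: [0.4611, 0.233, 0.037]
eef_rot: [179.6, 0.4, 179.3]
contact_force: [-1.8, 1.0, 2.9]
gripper_width: 0.0002
```

step_arm(
  deltas=[
    [0,0,0,0,0,2,-1],
    [0,0,0,0,0.5,2,-1],
    [0,0,0,0,0.5,2,-1],
    [0,0,0,0,0.5,2,-1],
  ],
)

```text
time_s: 5.3
tcp_pos: [0.4613, 0.235, 0.0288]
eef_rot: [179.6, 0.5, 179.3]
contact_force: [-0.5, 0.4, 3.7]
gripper_width: 0.001
```

```bash
python3 -c "
from h import *
plan([.461,.236,.023],179.5,2)
crop('side','s5',205,170,285,230,9)"
```

```text
t 5.3 [0.4613 0.235  0.0288] [179.57   0.47 179.31] F [-0.49  0.39  3.74]
[0, 0, np.float64(-0.002), np.float64(0.2), np.float64(0.5), np.float64(2.9), -1]
[0, 0, np.float64(-0.002), np.float64(0.2), np.float64(0.5), np.float64(2.9), -1]
```

View pics/s5.png

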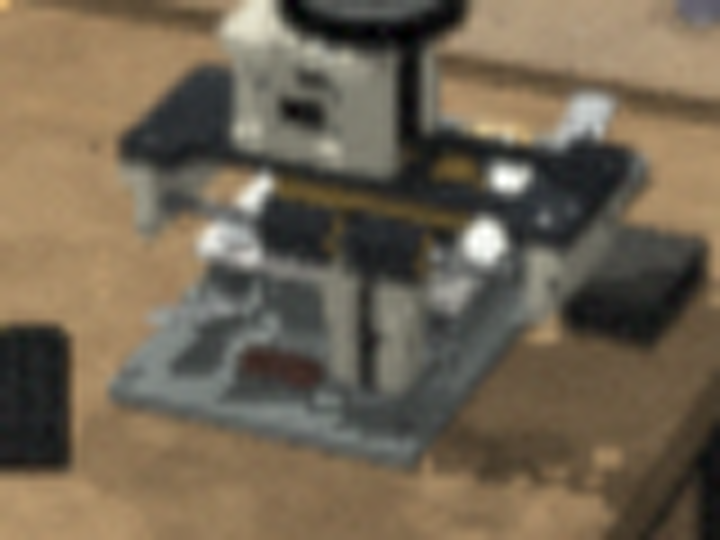

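The tab is going down with no jam (past the 0.16 rad point at 3.7 N). Continue to flat.

step_arm(
  deltas=[
    [0,0,0,0,0.5,2,-1],
    [0,0,0,0,0.5,2,-1],
    [0,0,0,0,0,1.5,-1],
  ],
)

```text
time_s: 5.65
tcp_pos: [0.4613, 0.2357, 0.0226]
eef_rot: [179.6, 0.4, 179.3]
contact_force: [-2.5, -1.3, 13.4]
gripper_width: 0.0004
```

step_arm(
  deltas=[
    [0,0,0,0,0,1.5,-1],
    [0,0,0,0,0,1,-1],
  ],
)

```text
time_s: 5.85
tcp_pos: [0.4616, 0.2358, 0.022]
eef_rot: [179.6, 0.5, 179.4]
contact_force: [-8.1, -1.4, 21.2]
gripper_width: 0.0001
```

It is on its stop at 22 mm with 21 N. Lift off and check.

step_arm(
  deltas=[
    [0,0,0,0,0,0,-1],
    [0,0,0,0,0,-5,-1],
    [0,0,0,0,0,-15,-1],
    [0,0,0,0,0,-30,-1],
    [0,0,0,0,0,-40,-1],
    [0,0,0,0,20,-30,-1],
    [0,0,0,0,40,-10,-1],
    [0,0,0,0,40,0,-1],
    [0,0,0,0,40,0,-1],
    [0,0,0,0,40,0,-1],
  ],
)

```text
time_s: 6.85
tcp_pos: [0.4617, 0.4153, 0.1586]
eef_rot: [179.7, 0.3, 179.0]
contact_force: [-0.0, -0.8, -0.4]
gripper_width: 0.0004
```

step_arm(
  deltas=[
    [0,0,0,0,40,-10,-1],
    [0,0,0,0,40,-10,-1],
    [0,0,0,0,20,0,-1],
    [0,0,0,0,0,0,-1],
    [0,0,0,0,0,0,-1],
  ],
)

```text
time_s: 7.35
tcp_pos: [0.4618, 0.5233, 0.176]
eef_rot: [179.8, 0.2, 179.2]
contact_force: [-0.0, -0.3, 0.2]
gripper_width: 0.0006
```

```bash
python3 -c "
from h import *
plan([.461,.236,.023],179.5,1)
crop('side','s6',205,170,285,230,9);crop('top','t6',195,155,307,235,7)"
```

```text
t 7.35 [0.4618 0.5233 0.176 ] [179.83   0.21 179.15] F [-0.   -0.31  0.19]
[0, 0, np.float64(-0.006), np.float64(-3.5), np.float64(-287.2), np.float64(153.0), -1]
```

View pics/s6.png

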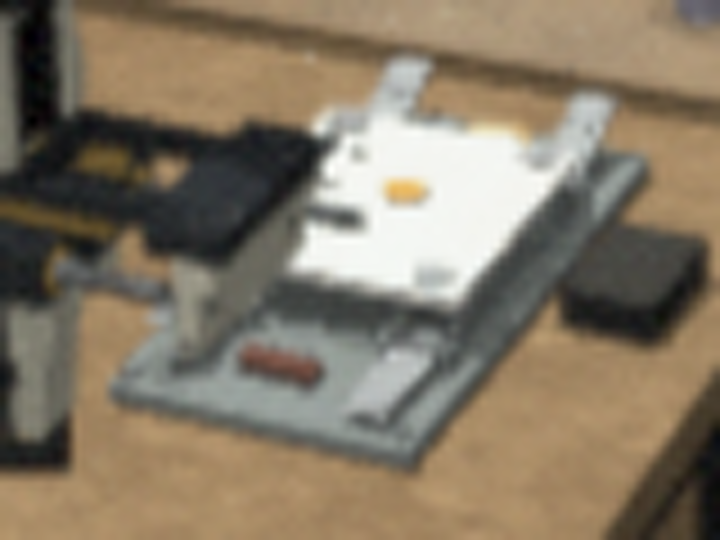

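View pics/t6.png

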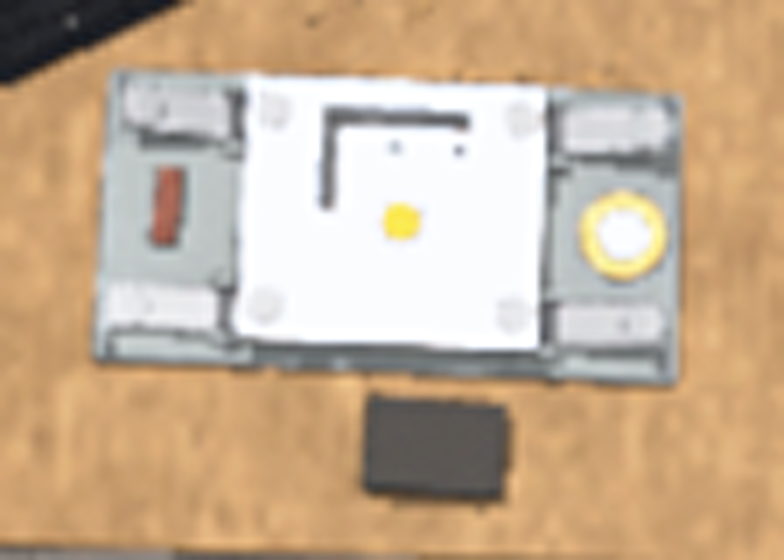

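The side view shows shim_1's tab lying flat (crop 395,385) and the plate level. In the top view the bosses sit at the same pixels as at the start, the other three tabs are raised, and the stone, dial and block are unmoved. I'll check the tab angle and the bystanders by numbers.

```bash
python3 -c "
from h import *
c=np.array([.5055,.1163]);a=-.008
def w(x,y,z): return [c[0]+x*np.cos(a)-y*np.sin(a),c[1]+x*np.sin(a)+y*np.cos(a),z]
P=[]
for th in (0,.1,.4):
  for dx in(-10,10):
    P.append(w((-46+dx)/1e3,(76+54*np.cos(th))/1e3,(20+54*np.sin(th))/1e3))
print(((proj('side',P)+.5-[205,170])*9).round())
a0=cv2.imread('pics/top0.png').astype(int);b=r.capture('top')[:,:,::-1].astype(int)
cv2.imwrite('pics/t7.png',b)
for n,(u,v) in dict(stone=(218,184),dial=(284,188),block=(257,219),jar=(139,173),hammer=(102,205),puffer=(384,178),ejar=(347,200),plate=(251,185)).items():
  print(n,abs(a0-b)[v-12:v+13,u-12:u+13].mean().round(2))"
```

```text
[[393. 414.]
 [349. 404.]
 [393. 402.]
 [349. 392.]
 [397. 365.]
 [352. 355.]]
stone 8.61
dial 7.61
block 5.67
jar 7.01
hammer 67.83
puffer 6.43
ejar 6.57
plate 3.2[ WARN:0@2.501] global loadsave.cpp:1063 imwrite_ Unsupported depth image for selected encoder is fallbacked to CV_8U.
```

View pics/t7.png

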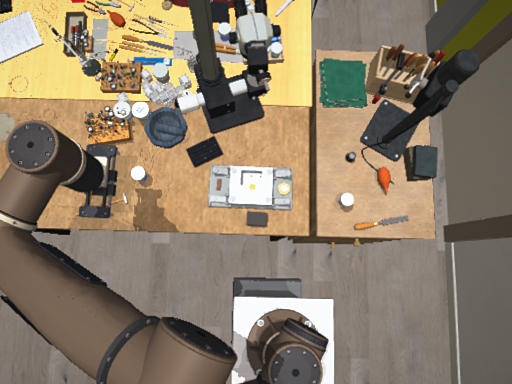

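```bash
python3 -c "
from plant import r
s=r.get_state();print(s['time_s'],s['contact_force']);print(r.close_job())"
```

```text
7.5 [ 0.88379037 -0.06654644 -0.26419648]
the job is handed in; nothing more can be done
None
```

I found the short corner, corner_1 (front left), on the first press, pressed its shim_1 flat, and handed the job in at 7.5 s. The hand-in gave no verdict.

- **Finding the corner:** corner_1 gave about 5 mm softly, reaching about 3 N partway down. It then met its foot; I stopped there at 16 N. The pictures showed the plate tipping, and it sprang back level when let go. I did not press the other three corners, because this already matched the description.
- **Pressing shim_1:** the tab went down at about 4 N without jamming and hit its stop with the fingertips 22 mm above the bench, at about 21 N. I then lifted clear.
- **Last checks:**
  - The tab end in the side picture matches where it should be when flat.
  - The plate looks level, with its bosses at the same pixels as at the start.
  - The other three tabs are still raised. The rear-left one shows only in the top picture, because the gripper hid it from the side.
  - The slip stone, dial holder, block, both jars and puffer look unmoved.
- **Not checked:** the arm hid most of the hammer in the last picture. The fingertips were at 0.16–0.18 m over that side and no contact force showed.

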